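# Draw the long tube out of the stock box

## Robot

A 6-joint arm with a two-finger parallel gripper is mounted at the origin on the work surface. World frame = base frame: x ahead of the robot, y to its left, z up, the work surface at z = 0. Lengths are in m, angles in rad, forces in N, time in s.
With the tool pointing down it reaches from about 0.275 to 0.85 m from the base axis. Payload 19 kg.
Tool frame: the origin (TCP) lies at the very end of the fingers, on their centre line; the grasp point (between the pads) lies 19 mm behind it; z points along the fingers, y is the direction in which the jaws open and shut (so a half turn about z gives the same grasp; the last joint's range is limited). The gripper opens to 85 mm and grips with 20 to 120 N. Pads are 22 mm wide; open, the fingers measure 114 mm over their backs; the gripper's body (76 mm by 85 mm) begins 54 mm behind the grasp point. The pads swing forward as they close: fully open they stand 13 mm farther back than shut.
Start: joints at [1.213, 0.15, 1.437, -0, 1.554, -0.134], TCP at [0.128, 0.561, 0.231] pointing down, gripper open.
Joint ranges: [-2.8, 2.8], [-0.68, 2.1], [0.12, 2.68], [-1.39, 4.53], [0.16, 2.79], [-2.81, 2.81]. Speed limits (rad/s): [1.89, 1.89, 2.22, 3.01, 3.01, 3.01].

## Interface

Orientations are given as a unit quaternion [x, y, z, w].
In Python, from bench import manip gives the robot as it stands.
- The arm moves only by the tool step_arm, never from a script. Its argument "plan" is a list of rows, each a list of 2 entries, a list of its own where there are three numbers: the shift along the tool's x, y, z in m, then the turn, a rotation vector about the tool's x, y, z in rad. In form: [[[dx, dy, dz], [rx, ry, rz]], ...]. A call has exactly 5 rows; each row is the pose to reach, as a shift and turn from the pose commanded when the call began, along the tool's axes at that moment; what a row does not reach only later rows make up. A row lasts 1/10 s, in which the tool goes at most 50 mm and 8.59 degrees, less where a joint would pass 70% of its speed; a pose out of reach is approached as far as the arm can. A call with a gripper value outside its range is refused whole. "gripper" is the opening in per cent of the stroke, from 0 (shut) to 100 (fully open), set as the call begins (left out, the last holds). The fingers move at their own pace and stop on an object; the grip force is fixed at half the most. Time passes only in rows, so rows that repeat a pose let the fingers close, or fill a call up. It gives the time, the measured TCP pose, the force and the opening at its end, in the units of the state.
- manip.observe(): the state, without advancing time (a new reading comes with each control period).
- manip.camera(name): name is "side" or "top"; returns a dict with "pixels" (420x560x3 uint8, blue, green, red), "camera_matrix" (3x3 intrinsics, pixels), "dist" ([k1, k2, p1, p2, k3] as OpenCV has them; the pictures are not rectified), "rvec" (rotation vector, rad) and "tvec" (3), from world to camera coordinates, as OpenCV has them. Camera axes: x right, y down, z forward; pixel columns grow to the right and rows downward; lengths in m; the calibration is good to about 2 mm. A picture is of the moment at which its call begins. There is no depth.
- manip.hand_in(): hands the job in, once; it reports no verdict.
The state is a dict: "clock": time; "joint_positions": joint angles; "qd": joint speeds; "effort": joint torques, N m; "ee_pos": TCP position; "tcp_rot": TCP orientation; "wrist_force": force on the tool from outside, world axes, zero at the start; "wrist_torque": the same for the moment, N m; "grip_width": opening from 0.0 (shut) to 1.0 (fully open).
Only numpy, scipy, OpenCV 4.12 (cv2) and the standard library are available. Lean on these libraries where they do the work, as an engineer would, in place of code of your own. Each camera call takes 0.05 s, during which the arm holds its last target.

## Task

Turn the keeper handle on the blue stock box a quarter turn to its open stop, so that its bar no longer lies across the mouth. Then take the long brass tube out of the box: the mouth is shorter than the tube, so tip its nut end up and draw it out slantwise. Finish holding the tube still in the gripper, all of it at least 5 cm higher than the top of the box, with the keeper left open and all the other parts left where they are.

Things in the scene. Friction and masses are not known exactly. Their poses are not given: they have to be found in the camera images.
- stock_box: Blue sheet-steel box bolted to the bench, 300 long (its x) x 150 wide (its y) x 85 mm high. Origin at the centre of its underside, z up. Walls and roof 5 mm thick, floor 6 mm. Its -x part is roofed: roof from x = -150 to -35 mm, z 80 to 85 mm. A bracket outside the +y wall (x 70 to 100, out to y = 99, 90 mm high) carries the keeper.
- mouth (a point): Centre of the box's open mouth, level with the box's top (box x = 55, y = 0, z = 85 mm); axes as the box's. The mouth is 180 mm long (box x = -35 to +145) and 140 mm wide (y = -70 to +70), walled all round to the box's top. Below it and under the roof stand two saddles for the tube: see point saddle.
- saddle (a point): Top of the saddle under the roof (box x = -62, y = 0, z = 39 mm); its twin in the mouth is at x = +75 mm. Each is 15 mm long in x, 50 mm wide, 39 mm high, with a cheek 6 mm high either side of the tube. The tube lies on both along y = 0, its centre line 50 mm above the bench.
- keeper (a joint): Keeper handle: flat steel bar that turns level about an upright pivot at the box's +y side. 0 = closed: bar across the mouth above the tube, pointing along the box's -y. 1.571 = open stop: bar pointing along the box's +x, beside and beyond the mouth. Opens anticlockwise seen from above. Stays where it is left (friction about 0.12 N m). Starts at 0 to 0.3.
- keeper_knob (a point): Middle of the black upright round knob near the end of the keeper's bar: 18 mm across, from 98 to 143 mm above the bench, this point at 121 mm, 100 mm from the pivot axis. The bar under it is 18 mm wide, 90 to 98 mm above the bench. The -y axis points along the bar from pivot to knob.
- keeper_hinge (a point): Point on the keeper's upright pivot axis, at the height of the knob's middle (box x = 85, y = 87, z = 121 mm); axes as the box's.
- tube_center (a point): Middle of the long brass tube, on its axis. 240 mm long, 22 mm across, with a hex nut (25 mm long, up to 35 mm across) at its +x end; 0.2 to 0.4 kg, centre of mass about 10 mm from the middle towards the nut. x runs along the tube to the nut; y and z may have rolled. At the start it lies along the box's x, plain end under the roof, nut end in the mouth.
- tube_nut_end (a point): Centre of the tube's end face at the nut, 120 mm from the middle along +x.
- tube_plain_end (a point): Centre of the tube's end face at its plain end, 120 mm from the middle along -x.
- elbow: Bystander, to be left where it is: small brass elbow fitting (about 40 x 40 mm, 28 mm high) lying on the roofed part of the stock box. Origin at its underside.
- coupling: Bystander, to be left where it is: small brass hex coupling (34 mm wide, 32 mm high) standing on the roofed part of the stock box. Origin at its underside.
- tee: Bystander, to be left where it is: brass tee fitting (80 mm long, 33 mm high) on the bench at the side of the stock box. Origin at its underside.
- ball_valve: Bystander, to be left where it is: brass ball valve with its own small steel lever (80 mm long, 51 mm high) on the bench near the roofed end of the stock box. Origin at its underside.
- short_nipple: Bystander, to be left where it is: short brass tube with hex ends (90 mm long, 33 mm high) lying on the bench. Origin at its underside.
- jar: Bystander, to be left where it is: jar (60 mm across, 70 mm high) standing on the bench. Origin at its underside.
- wrench: Bystander, to be left where it is: wrench (200 mm long) lying on the bench. Origin at its underside.
- tube: The long brass tube itself; its frame is that of point tube_center (origin in the middle, x towards the nut).
Things that resemble listed ones, but are neither listed nor needed, are in the scene too. Of the things like the tube, leave any that is white; of the rest the larger one is meant.

How it is judged:
On the way, in this order (a step that is already met when the one before it is completed fails the run):
1. the keeper stands at its open stop while the tube still lies in the box (value of joint keeper above 1.47 rad and height (world z) of tube_nut_end below 0.09 m), for 0.2 s.
2. the tube is tilted through the mouth: nut end out above the box, plain end still inside (height (world z) of tube_nut_end above 0.105 m and height (world z) of tube_plain_end below 0.08 m and x of tube_plain_end in the frame of stock_box between -0.15 and 0.145 m and y of tube_plain_end in the frame of stock_box between -0.075 and 0.075 m), for 0.1 s.
At the end, for the whole second after the job is handed in: The tube is gripped by the fingers and still (under 30 mm/s and 0.2 rad/s), both its ends more than 130 mm above the bench (45 mm above the top of the box), touching neither the box nor the keeper; the keeper is open (over 1.4 rad) (height (world z) of each of tube_nut_end, tube_plain_end above 0.13 m and contact force between the fingers and tube above 1 N and contact force between tube and stock_box below 0.3 N and linear speed of tube below 0.03 m/s and angular speed of tube below 0.2 rad/s and value of joint keeper above 1.4 rad); the arm keeps its last pose, push and grip.
It fails at once if one of the other parts (elbow, coupling, tee, ball valve, short nipple, jar, wrench) is pushed more than 30 mm from its place (distance of any of elbow, coupling, tee, ball_valve, short_nipple, jar, wrench from where it was at the start of the episode above 0.03 m).
It also fails if it takes over 51 s, if anything falls off the work surface, if the arm or the gripper's body presses on something with over 40 N, if the wrist force passes 120 N, or if a joint passes its speed limit or range.

## Working session

There is one attempt and no reset: what is moved stays moved. The work goes in short steps, Python scripts to look and compute and a tool call to move; the robot and the scene stay as the last step left them, time stands still between calls to the robot, and variables do not carry over. Pictures are saved under pics/ and viewed, and the job is handed in when it is done.

Besides the shell and the picture viewer there is one more tool, called after "Emit:" by a JSON object that holds its "api" and its "payload". step_arm: Moves the arm, as the interface text tells. Its arguments: {"type":"object","properties":{"plan":{"type":"array","items":{"type":"array"}},"gripper":{"type":"number"}},"required":["plan"]}

```bash
mkdir -p pics; ls; python3 - <<'E'
from bench import manip
import cv2,numpy as np
print(manip.observe())
for n in("side","top"):
    c=manip.camera(n); cv2.imwrite(f"pics/{n}0.png",c["pixels"])
    np.savez(f"{n}0.npz",**c)
    print(n,c["camera_matrix"],c["dist"],c["rvec"],c["tvec"])
E
```

```text
pics
{'clock': 0.0, 'joint_positions': array([ 1.21298426e+00,  1.50958543e-01,  1.43799734e+00, -7.94491741e-06,
        1.55375615e+00, -1.34036648e-01]), 'qd': array([-8.17728246e-04, -1.18124405e-04,  1.63175258e-04, -6.82330954e-05,
       -7.14885876e-04, -1.40217427e-03]), 'effort': array([-3.72464536e-03, -7.13056183e+01, -5.70878613e+01, -4.03147333e-04,
        8.97695805e-03,  1.71479878e-04]), 'ee_pos': array([0.12756331, 0.56044308, 0.23070785]), 'tcp_rot': array([ 1.11654315e-01,  9.93746950e-01, -5.43819605e-04, -1.32406407e-04]), 'wrist_force': array([-0.45596726, -0.12977677,  0.1256995 ]), 'wrist_torque': array([-0.0100591 , -0.02208212, -0.00065401]), 'grip_width': 0.9987978340582493}
side [[476.17330555   0.         277.73733677]
 [  0.         476.17330555 217.3208302 ]
 [  0.           0.           1.        ]] [-0.09437052  0.          0.          0.          0.        ] [ 2.26402296 -0.74684607  0.31792109] [-0.42998565  0.2861986   1.40084735]
top [[479.25889829   0.         280.5469759 ]
 [  0.         479.25889829 208.29201718]
 [  0.           0.           1.        ]] [-0.09638574  0.          0.          0.          0.        ] [ 2.19149874 -2.15943738  0.13246738] [-0.05621988  0.51739721  1.25117058]
```

View pics/side0.png

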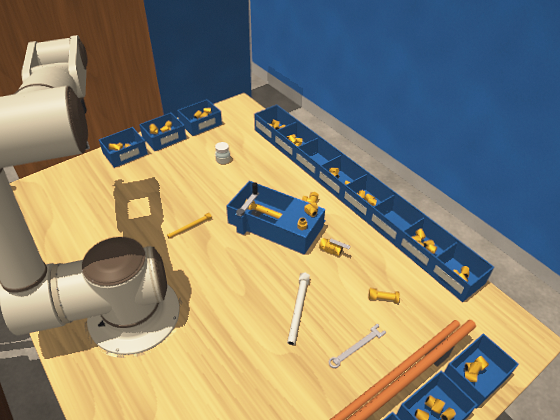

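View pics/top0.png

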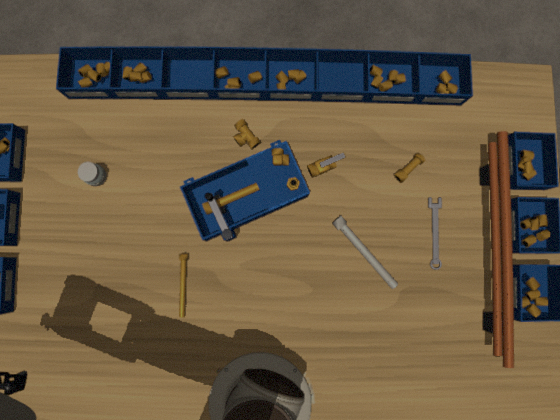

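```bash
cat > h.py <<'E'
import cv2,numpy as np
from scipy.spatial.transform import Rotation as R
def load(n,k=0): return dict(np.load(f"{n}{k}.npz"))
def ray(c,uv):
    p=cv2.undistortPoints(np.array([[uv]],float),c["camera_matrix"],c["dist"])[0,0]
    M=cv2.Rodrigues(c["rvec"])[0]; o=-M.T@c["tvec"].ravel(); d=M.T@np.array([p[0],p[1],1]); return o,d/np.linalg.norm(d)
def onz(c,uv,z):
    o,d=ray(c,uv); return o+d*(z-o[2])/d[2]
def proj(c,P): return cv2.projectPoints(np.atleast_2d(np.array(P,float)),c["rvec"],c["tvec"],c["camera_matrix"],c["dist"])[0][:,0]
def tri(c1,u1,c2,u2):
    o1,d1=ray(c1,u1);o2,d2=ray(c2,u2)
    t=np.linalg.lstsq(np.c_[d1,-d2],o2-o1,rcond=None)[0]
    a,b=o1+d1*t[0],o2+d2*t[1]; return (a+b)/2,np.linalg.norm(a-b)
def crop(img,x,y,w,h,s,name): cv2.imwrite(name,cv2.resize(img[y:y+h,x:x+w],None,fx=s,fy=s,interpolation=cv2.INTER_CUBIC))
E
python3 - <<'E'
from h import *
crop(load("top")["pixels"],170,115,190,140,4,"pics/t0c.png")
crop(load("side")["pixels"],210,165,160,110,5,"pics/s0c.png")
E
```

```text
(no output)
```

View pics/t0c.png

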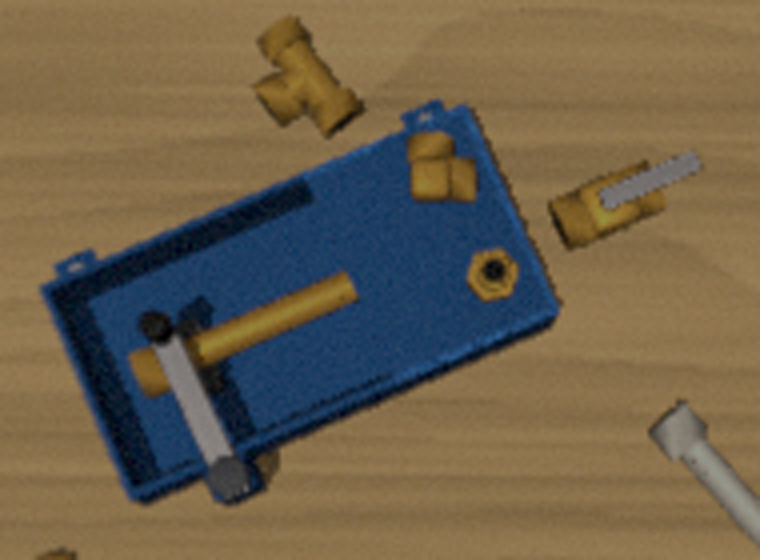

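View pics/s0c.png

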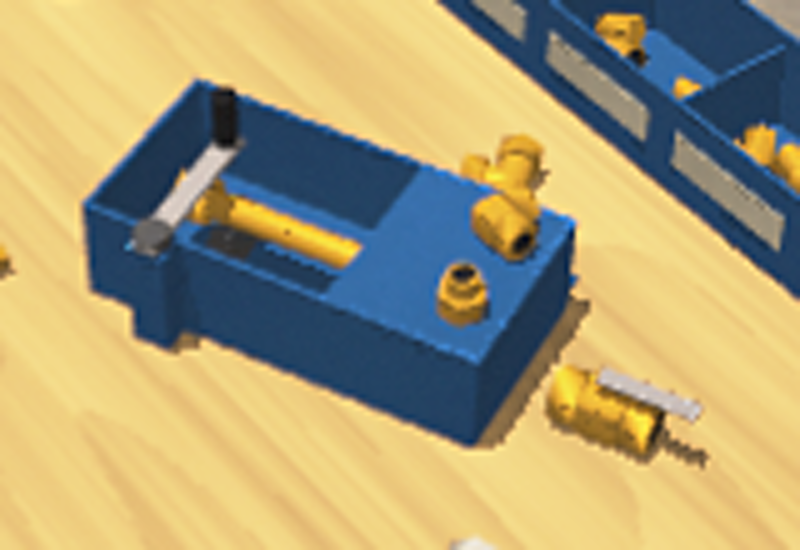

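```bash
python3 - <<'E'
from h import *
t=load("top");s=load("side")
T=[np.array(p)/4+[170,115]-0.4 for p in [(42,287),(470,107),(560,303),(137,500)]]
S=[np.array(p)/5+[210,165]-0.4 for p in [(200,82),(573,220),(475,362),(85,203)]]
loc=np.array([[.15,-.075],[-.15,-.075],[-.15,.075],[.15,.075]])
A=[];
for a,b in zip(T,S):
    P=onz(t,a,.085);Q=onz(s,b,.085);print(P.round(4),Q.round(4),tri(t,a,s,b)); A.append((P+Q)/2)
A=np.array(A)[:,:2]
for n,X in(("top",np.array([onz(t,a,.085)[:2] for a in T])),("side",np.array([onz(s,a,.085)[:2] for a in S])),("avg",A)):
    m=X.mean(0);d=X-m
    yaw=np.arctan2((loc[:,0]*d[:,1]-loc[:,1]*d[:,0]).sum(),(loc*d).sum())
    c,sn=np.cos(yaw),np.sin(yaw);Rm=np.array([[c,-sn],[sn,c]])
    print(n,m,yaw,np.degrees(yaw),(d-loc@Rm.T).round(4).tolist())
    B=m
def bx(x,y,z): return np.r_[Rm@[x,y]+B,z]
# knob
print("knob",tri(t,np.array([157,327])/4+[170,115]-.4,s,np.array([225,105])/5+[210,165]-.4))
print("knob top plane",onz(t,np.array([157,324])/4+[170,115]-.4,.143),onz(s,np.array([224,92])/5+[210,165]-.4,.143))
print("hinge",bx(.085,.087,.121))
import cv2
for n,c in(("top",t),("side",s)):
    im=c["pixels"].copy()
    for P in [bx(.12,0,.05),bx(-.035,0,.061),bx(.085,.087,.098),bx(-.035,.07,.085),bx(-.035,-.07,.085),bx(.145,.07,.085)]:
        u=proj(c,P)[0]; print(n,P.round(3),u.round(1)); cv2.circle(im,tuple(int(round(v)) for v in u),1,(0,0,255),-1)
    crop(im,*((170,115,190,140,4) if n=="top" else (210,165,160,110,5)),f"pics/{n}_chk.png")
E
```

```text
[0.5646 0.2105 0.085 ] [0.5647 0.2071 0.085 ] (array([0.56585449, 0.21060785, 0.08191303]), np.float64(0.001829489513712443))
[ 0.6868 -0.0622  0.085 ] [ 0.6874 -0.0577  0.085 ] (array([ 0.68477015, -0.06160462,  0.08987309]), np.float64(0.0018490745622191825))
[ 0.5595 -0.1215  0.085 ] [ 0.5529 -0.1191  0.085 ] (array([ 0.5567488 , -0.11973993,  0.08388139]), np.float64(0.006763500530806364))
[0.4294 0.1453 0.085 ] [0.4317 0.1501 0.085 ] (array([0.42899997, 0.14463514, 0.09079254]), np.float64(0.0005069387383318348))
top [0.56008649 0.04303071] 2.0091790257472413 115.11747846152349 [[0.0003, -0.0002], [-0.0049, -0.0013], [0.0037, 0.0032], [0.0009, -0.0017]]
side [0.55918942 0.04511603] 1.9968729192511387 114.41239049705828 [[-0.0008, -0.0056], [-0.002, 0.0028], [0.0, 0.0034], [0.0028, -0.0006]]
avg [0.55963795 0.04407337] 2.0030566588785605 114.76669267931736 [[-0.0002, -0.0029], [-0.0035, 0.0008], [0.0018, 0.0033], [0.0019, -0.0011]]
knob (array([0.53364313, 0.12899931, 0.1350416 ]), np.float64(0.0003304971568911686))
knob top plane [0.53431979 0.12806629 0.143     ] [0.53579976 0.13264064 0.143     ]
hinge [0.44503155 0.08480875 0.121     ]
top [0.509 0.153 0.05 ] [203.7 209.5]
top [0.574 0.012 0.061] [257.8 185.2]
top [0.445 0.085 0.098] [227.4 233.6]
top [ 0.511 -0.017  0.085] [268.5 208.6]
top [0.638 0.042 0.085] [246.6 159.2]
top [0.435 0.146 0.085] [203.5 237.3]
side [0.509 0.153 0.05 ] [245.6 202.9]
side [0.574 0.012 0.061] [284.7 215.8]
side [0.445 0.085 0.098] [240.4 211.8]
side [ 0.511 -0.017  0.085] [274.8 224. ]
side [0.638 0.042 0.085] [294.4 198.3]
side [0.435 0.146 0.085] [228.1 205.4]
```

View pics/top_chk.png

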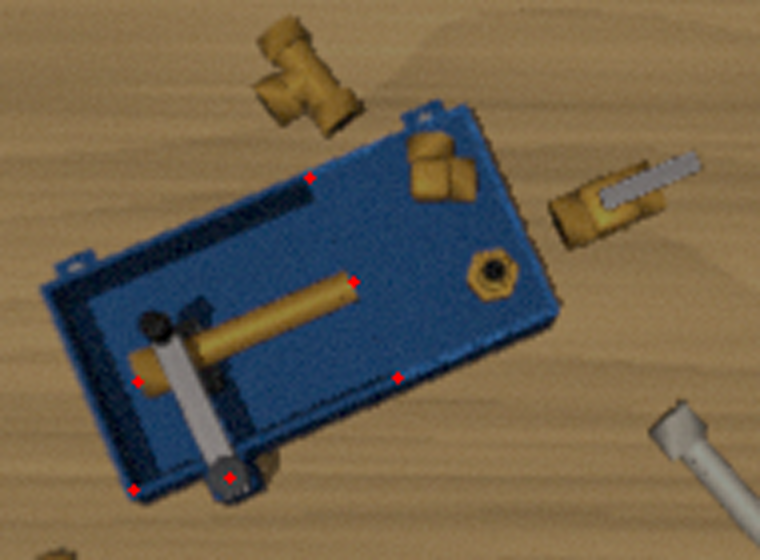

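The top and side views agree. The box corners lie at crop pixels (42,287), (470,107), (560,303) and (137,500) in the top view. The knob is at (157,327) and the hinge at (230,478).

There are three tube candidates in the top view:
- **Brass tube in the box:** at (232,197), with the nut at (205,207). This is the thick one that fits the listing.
- **Thin brass tube on the bench:** at (183,285), a smaller look-alike.
- **White tube:** at (365,252), to be left alone.

The enlarged crop shows the brass tube in the box running under the roof, so that is the one meant.

```bash
cat >> h.py <<'E'
B=np.array([.5598,.0440]); YAW=np.radians(114.8)
c_,s_=np.cos(YAW),np.sin(YAW)
def bx(x,y,z): return np.array([B[0]+c_*x-s_*y,B[1]+s_*x+c_*y,z])
def tobox(P): d=np.array(P)[:2]-B; return np.array([c_*d[0]+s_*d[1],-s_*d[0]+c_*d[1],P[2]])
def down(yaw_y):  # tool z down, tool y at world yaw (deg)
    a=np.radians(yaw_y); y=np.array([np.cos(a),np.sin(a),0]); z=np.array([0,0,-1.]); x=np.cross(y,z)
    return R.from_matrix(np.c_[x,y,z])
def delta(st,p,r):
    r0=R.from_quat(st["tcp_rot"]); return r0.inv().apply(np.array(p)-st["ee_pos"]).round(4),(r0.inv()*r).as_rotvec().round(4)
E
python3 - <<'E'
from h import *
from bench import manip
st=manip.observe()
print(delta(st,[.5345,.1295,.23],down(-63.6)), delta(st,[.5345,.1295,.105],down(-63.6)))
E
```

```text
(array([-0.4924, -0.3299,  0.001 ]), array([-7.000e-04,  1.200e-03,  2.457e+00])) (array([-0.4925, -0.3298,  0.126 ]), array([-7.000e-04,  1.200e-03,  2.457e+00]))
```

Emit:
{"api": "step_arm", "payload": {"plan": [[[-0.492,-0.33,0],[0,0,2.457]],[[-0.492,-0.33,0],[0,0,2.457]],[[-0.492,-0.33,0],[0,0,2.457]],[[-0.492,-0.33,0],[0,0,2.457]],[[-0.492,-0.33,0],[0,0,2.457]]], "gripper": 100}}

```text
clock: 0.6
ee_pos: [0.2999, 0.3771, 0.2311]
tcp_rot: [0.47, 0.882, -0.0, 0.0]
wrist_force: [0.6, 0.7, -0.2]
grip_width: 1.001
```

```bash
python3 - <<'E'
from h import *
from bench import manip
st=manip.observe();print(st["ee_pos"],st["joint_positions"])
print(delta(st,[.5345,.1295,.23],down(-63.6)))
E
```

```text
[0.29994289 0.37707735 0.23114739] [ 7.38805991e-01 -4.53637882e-02  1.64336530e+00 -6.23313295e-05
  1.54375678e+00  1.47594107e-01]
(array([-0.3363,  0.0568,  0.0012]), array([-0.0000e+00,  2.0000e-04,  1.7012e+00]))
```

Emit:
{"api": "step_arm", "payload": {"plan": [[[-0.336,0.057,0],[0,0,1.7]],[[-0.336,0.057,0],[0,0,1.7]],[[-0.336,0.057,0],[0,0,1.7]],[[-0.336,0.057,0],[0,0,1.7]],[[-0.336,0.057,0],[0,0,1.7]]]}}

```text
clock: 1.1
ee_pos: [0.4733, 0.1966, 0.2312]
tcp_rot: [0.761, 0.649, -0.0, -0.0]
wrist_force: [1.3, 1.0, -0.1]
grip_width: 1.005
```

```bash
python3 - <<'E'
from h import *
from bench import manip
st=manip.observe();print(st["ee_pos"],st["joint_positions"],st["qd"])
print(delta(st,[.5345,.1295,.23],down(-63.6)))
E
```

```text
[0.47329937 0.19655652 0.23122336] [ 2.43198467e-01  1.96865034e-02  1.57896440e+00 -6.09921959e-06
  1.54304510e+00  4.02564163e-01] [-0.88803234  0.34655472 -0.34712262  0.00162333 -0.0013999   0.60944953]
(array([-0.0565,  0.0711,  0.0012]), array([-1.000e-04,  1.000e-04,  9.507e-01]))
```

Emit:
{"api": "step_arm", "payload": {"plan": [[[-0.05,0.065,0],[0,0,0.93]],[[-0.05,0.065,0],[0,0,0.93]],[[-0.05,0.065,0],[0,0,0.93]],[[-0.05,0.065,0],[0,0,0.93]],[[-0.05,0.065,0],[0,0,0.93]]]}}

```text
clock: 1.6
ee_pos: [0.529, 0.1387, 0.2308]
tcp_rot: [0.946, 0.324, -0.0, -0.0]
wrist_force: [0.1, 0.2, 0.6]
grip_width: 1.0
```

```bash
python3 - <<'E'
from h import *
from bench import manip
st=manip.observe();print(st["ee_pos"],st["joint_positions"],st["qd"])
print(delta(st,[.5345,.1295,.105],down(-63.6)))
E
```

```text
[0.52895606 0.13869379 0.23079681] [ 1.15546804e-01  9.25462551e-02  1.50303832e+00 -4.43623052e-05
  1.54701843e+00  1.02555202e+00] [ 7.47692335e-03 -3.81514717e-03  2.17790625e-03  2.23392418e-04
 -8.87508360e-05  1.49116013e+00]
(array([-0.0012,  0.0107,  0.1258]), array([-0.0004,  0.0009,  0.2   ]))
```

Emit:
{"api": "step_arm", "payload": {"plan": [[[-0.001,0.011,0.02],[0,0,0.13]],[[-0.001,0.011,0.05],[0,0,0.13]],[[-0.001,0.011,0.08],[0,0,0.13]],[[-0.001,0.011,0.105],[0,0,0.13]],[[-0.001,0.011,0.125],[0,0,0.13]]]}}

```text
clock: 2.1
ee_pos: [0.5343, 0.1298, 0.1044]
tcp_rot: [0.964, 0.266, -0.001, -0.0]
wrist_force: [0.3, -0.4, 0.6]
grip_width: 1.002
```

```bash
python3 - <<'E'
from h import *
from bench import manip
for n in("side","top"):
    c=manip.camera(n); np.savez(f"{n}1.npz",**c)
st=manip.observe();print(st["ee_pos"],st["joint_positions"],st["qd"])
print(delta(st,[.5345,.1295,.105],down(-63.6)))
a=cv2.resize(load("top",1)["pixels"][115:255,170:310],None,fx=2.8,fy=2.8);b=cv2.resize(load("side",1)["pixels"][135:275,210:350],None,fx=2.8,fy=2.8)
cv2.imwrite("pics/k1.png",np.hstack([a,b]))
E
```

```text
[0.53347897 0.12965977 0.10353847] [ 9.81467456e-02  1.77200224e-01  1.67121916e+00 -1.26939602e-04
  1.29797755e+00  1.13123384e+00] [ 0.0007853  -0.0335963  -0.05676671 -0.00035121  0.04804822  0.00027277]
(array([ 0.0008,  0.0007, -0.0015]), array([-0.0018,  0.0045,  0.077 ]))
```

View pics/k1.png

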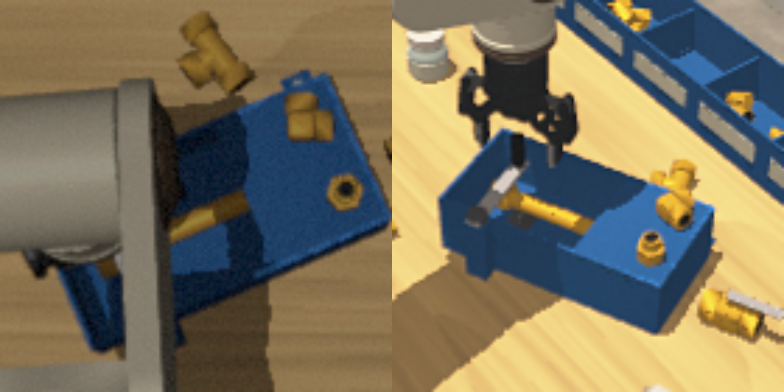

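The side view (right half) shows the knob at (517,150), between the fingers at (480,125) and (553,150). I'm closing on it now.

Emit:
{"api": "step_arm", "payload": {"plan": [[[0.001,0.001,-0.004],[0,0,0.075]],[[0.001,0.001,-0.004],[0,0,0.075]],[[0.001,0.001,-0.004],[0,0,0.075]],[[0.001,0.001,-0.004],[0,0,0.075]],[[0.001,0.001,-0.004],[0,0,0.075]]], "gripper": 0}}

```text
clock: 2.7
ee_pos: [0.5364, 0.1296, 0.1107]
tcp_rot: [0.973, 0.23, 0.0, 0.0]
wrist_force: [-3.0, -0.9, 5.7]
grip_width: 0.193
```

Emit:
{"api": "step_arm", "payload": {"plan": [[[0,0,0],[0,0,0]],[[0,0,0],[0,0,0]],[[0,0,0],[0,0,0]],[[0,0,0],[0,0,0]],[[0,0,0],[0,0,0]]]}}

```text
clock: 3.2
ee_pos: [0.5364, 0.1295, 0.1107]
tcp_rot: [0.973, 0.23, 0.0, 0.0]
wrist_force: [-1.7, -0.7, 6.0]
grip_width: 0.192
```

```bash
cat > arc.py <<'E'
from h import *
from bench import manip
st=manip.observe()
H=bx(.085,.087,.121)[:2]
e=st["ee_pos"]; v=e[:2]-H; ang=np.degrees(np.arctan2(v[1],v[0]))
ry=R.from_quat(st["tcp_rot"]).as_matrix()
print("tcp",e.round(4),"keeper deg",ang-24.8,"r",np.linalg.norm(v),"tool y yaw",np.degrees(np.arctan2(ry[1,1],ry[0,1])),"F",st["wrist_force"].round(1),"T",st["wrist_torque"].round(2),"g",st["grip_width"],"q6",st["joint_positions"].round(2),"clk",st["clock"])
rr=.1
for k in range(1,6):
    a=ang+8*k
    p=np.r_[H+rr*np.array([np.cos(np.radians(a)),np.sin(np.radians(a))]),.108]
    print(delta(st,p,down(a-90)))
E
python3 arc.py
```

```text
tcp [0.5364 0.1295 0.1107] keeper deg 1.383790252558331 r 0.10164150137649197 tool y yaw -63.45883446663004 F [-1.7 -0.7  6. ] T [0.1  0.3  0.02] g 0.19228066909163494 q6 [ 0.1   0.17  1.66 -0.    1.31  1.2 ] clk 3.2
(array([-0.0025, -0.0139,  0.0027]), array([ 0.0002, -0.0003, -0.1334]))
(array([-0.0053, -0.0276,  0.0027]), array([ 2.00e-04, -3.00e-04, -2.73e-01]))
(array([-0.01  , -0.0407,  0.0027]), array([ 3.000e-04, -3.000e-04, -4.126e-01]))
(array([-0.0165, -0.0531,  0.0027]), array([ 3.000e-04, -3.000e-04, -5.523e-01]))
(array([-0.0246, -0.0644,  0.0026]), array([ 3.000e-04, -2.000e-04, -6.919e-01]))
```

Emit:
{"api": "step_arm", "payload": {"plan": [[[-0.001,-0.014,0],[0,0,-0.14]],[[-0.004,-0.0275,0],[0,0,-0.279]],[[-0.0087,-0.0407,0],[0,0,-0.419]],[[-0.0152,-0.053,0],[0,0,-0.558]],[[-0.0234,-0.0643,0],[0,0,-0.698]]]}}

```text
clock: 3.7
ee_pos: [0.4875, 0.1784, 0.1109]
tcp_rot: [0.834, 0.551, 0.002, -0.0]
wrist_force: [8.9, 14.6, -1.6]
grip_width: 0.192
```

```bash
python3 arc.py
```

```text
tcp [0.4875 0.1784 0.1109] keeper deg 40.89924868020998 r 0.10286300373350933 tool y yaw -23.12429760115761 F [ 8.9 14.6 -1.6] T [ 2.16 -1.21 -0.  ] g 0.19156916005200184 q6 [0.2  0.1  1.74 0.   1.29 0.6 ] clk 3.7
(array([-0.0036, -0.014 ,  0.0028]), array([ 0.0021, -0.004 , -0.1191]))
(array([-0.0062, -0.0277,  0.0028]), array([ 0.0024, -0.0038, -0.2587]))
(array([-0.0107, -0.0409,  0.0028]), array([ 0.0027, -0.0037, -0.3983]))
(array([-0.017 , -0.0534,  0.0027]), array([ 0.0029, -0.0035, -0.538 ]))
(array([-0.0249, -0.0648,  0.0027]), array([ 0.0032, -0.0033, -0.6776]))
```

Emit:
{"api": "step_arm", "payload": {"plan": [[[0.0,-0.014,0],[0,0,-0.14]],[[-0.003,-0.0275,0],[0,0,-0.279]],[[-0.0077,-0.0407,0],[0,0,-0.419]],[[-0.0142,-0.053,0],[0,0,-0.558]],[[-0.0224,-0.0643,0],[0,0,-0.698]]]}}

```text
clock: 4.2
ee_pos: [0.4182, 0.184, 0.1108]
tcp_rot: [0.596, 0.803, 0.002, -0.001]
wrist_force: [-1.4, 20.0, 5.2]
grip_width: 0.189
```

```bash
python3 arc.py
```

```text
tcp [0.4182 0.184  0.1108] keeper deg 80.36400447820745 r 0.10294593388487676 tool y yaw 16.901945195264474 F [-1.4 20.   5.2] T [3.12 0.44 0.16] g 0.18908492719158612 q6 [ 0.24 -0.02  1.87  0.    1.29 -0.05] clk 4.2
(array([-0.0035, -0.014 ,  0.0027]), array([ 0.0023, -0.0041, -0.1093]))
(array([-0.006 , -0.0278,  0.0027]), array([ 0.0026, -0.004 , -0.2489]))
(array([-0.0104, -0.041 ,  0.0026]), array([ 0.0029, -0.0038, -0.3885]))
(array([-0.0165, -0.0535,  0.0026]), array([ 0.0032, -0.0036, -0.5282]))
(array([-0.0244, -0.0651,  0.0025]), array([ 0.0034, -0.0034, -0.6678]))
```

Emit:
{"api": "step_arm", "payload": {"plan": [[[0.002,-0.005,0],[0,0,-0.05]],[[0.001,-0.01,0],[0,0,-0.1]],[[0.001,-0.015,0],[0,0,-0.15]],[[0.001,-0.018,0],[0,0,-0.17]],[[0.001,-0.018,0],[0,0,-0.17]]]}}

```text
clock: 4.7
ee_pos: [0.4031, 0.1785, 0.1109]
tcp_rot: [0.528, 0.849, 0.003, 0.002]
wrist_force: [19.4, 11.6, -8.5]
grip_width: 0.188
```

```bash
python3 arc.py
```

```text
tcp [0.4031 0.1785 0.1109] keeper deg 89.34262665906164 r 0.1028651929053772 tool y yaw 26.312162515027314 F [19.4 11.6 -8.5] T [ 1.91 -2.79  0.11] g 0.18844081175782298 q6 [ 0.24 -0.06  1.91  0.    1.29 -0.22] clk 4.7
(array([-0.0033, -0.0141,  0.0028]), array([ 0.006 ,  0.0004, -0.1018]))
(array([-0.0057, -0.0278,  0.0027]), array([ 0.006 ,  0.0008, -0.2414]))
(array([-0.01  , -0.0411,  0.0027]), array([ 0.006 ,  0.0012, -0.381 ]))
(array([-0.016 , -0.0537,  0.0026]), array([ 0.0059,  0.0016, -0.5206]))
(array([-0.0238, -0.0652,  0.0025]), array([ 0.0058,  0.002 , -0.6603]))
```

A tangential force of about 20 N shows the bar is against its stop. I'll release it and rise.

Emit:
{"api": "step_arm", "payload": {"plan": [[[0,0.002,0],[0,0,0]],[[0,0.002,0],[0,0,0]],[[0,0.002,0],[0,0,0]],[[0,0.002,0],[0,0,0]],[[0,0.002,0],[0,0,0]]], "gripper": 80}}

```text
clock: 5.2
ee_pos: [0.4029, 0.1783, 0.1103]
tcp_rot: [0.528, 0.849, -0.0, -0.0]
wrist_force: [0.2, -0.1, 0.0]
grip_width: 0.8
```

Emit:
{"api": "step_arm", "payload": {"plan": [[[0,0,-0.02],[0,0,0]],[[0,0,-0.05],[0,0,0]],[[0,0,-0.08],[0,0,0]],[[0,0,-0.1],[0,0,0]],[[0,0,-0.1],[0,0,0]]]}}

```text
clock: 5.7
ee_pos: [0.4039, 0.1786, 0.2129]
tcp_rot: [0.528, 0.849, 0.001, 0.001]
wrist_force: [-0.5, 0.1, -1.1]
grip_width: 0.801
```

```bash
python3 - <<'E'
from h import *
from bench import manip
for n in("side","top"):
    c=manip.camera(n); np.savez(f"{n}2.npz",**c)
st=manip.observe();print(st["ee_pos"],st["joint_positions"],st["wrist_force"],st["grip_width"])
print(delta(st,bx(.025,0,.2),down(24.8)))
a=cv2.resize(load("top",2)["pixels"][115:255,170:310],None,fx=2.8,fy=2.8);b=cv2.resize(load("side",2)["pixels"][135:275,210:350],None,fx=2.8,fy=2.8)
cv2.imwrite("pics/k2.png",np.hstack([a,b]))
E
```

```text
[0.40296868 0.17840505 0.21012468] [ 2.41678948e-01 -1.26246885e-01  1.75997378e+00 -7.33025779e-05
  1.50766768e+00 -2.16358698e-01] [ 0.10778354 -0.43888503  0.16438063] 0.8030636062423703
(array([-0.1649,  0.0819,  0.0102]), array([0.0002, 0.0001, 0.0252]))
```

View pics/k2.png

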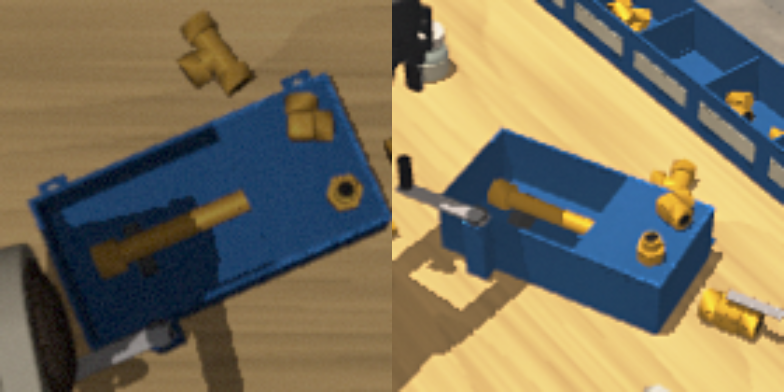

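The keeper is open: its bar runs from about (165,335) to (85,365) in the left half, along the box's +x. The tube is clear to see in both views, so I'll measure its axis.

```bash
python3 - <<'E'
from h import *
def axis(n,box,k=2):
    c=load(n,k);im=c["pixels"];hsv=cv2.cvtColor(im,cv2.COLOR_BGR2HSV)
    m=((hsv[...,0]>10)&(hsv[...,0]<32)&(hsv[...,1]>110)&(hsv[...,2]>30)).astype(np.uint8)
    z=np.zeros_like(m);x,y,w,h=box;z[y:y+h,x:x+w]=m[y:y+h,x:x+w]
    nn,l,s,_=cv2.connectedComponentsWithStats(z);i=1+s[1:,4].argmax();print(n,s[i])
    pts=np.argwhere(l==i)[:,::-1].astype(np.float32)
    r=cv2.minAreaRect(pts); print(r)
    mu=pts.mean(0);u,sv,vt=np.linalg.svd(pts-mu,full_matrices=False);d=vt[0];t=(pts-mu)@d
    # skip: midline per slice
    mids=[]
    for a in np.arange(t.min()+1,t.max()-1,2):
        q=pts[(t>=a)&(t<a+2)]; o=(q-mu)@vt[1]; P=mu+d*(a+1)+vt[1]*(o.min()+o.max())/2
        W=onz(c,P,.05); mids.append(np.r_[tobox(W)[:2]*1000,o.max()-o.min()+1])
    print(np.round(mids,1).tolist())
axis("top",(195,175,65,45)); axis("side",(240,195,45,30))
E
```

```text
top [202 183  57  31 489]
((230.00003051757812, 196.5), (11.62755298614502, 57.6905517578125), 63.43495178222656)
[[-27.6, -0.1, 7.3], [-22.4, -0.5, 7.8], [-17.1, -1.4, 7.7], [-11.9, -0.6, 8.1], [-6.6, -0.3, 8.1], [-1.4, -0.5, 7.7], [3.9, -0.9, 8.2], [9.2, -1.1, 8.6], [14.4, -0.9, 7.7], [19.7, -1.3, 8.2], [24.9, 0.2, 8.1], [30.1, -0.2, 8.6], [35.4, -0.4, 8.2], [40.6, -0.8, 7.7], [45.9, -0.5, 7.7], [51.1, -0.4, 8.6], [56.4, -0.6, 8.2], [61.6, -0.8, 8.6], [66.8, -0.5, 8.6], [72.1, -1.6, 8.6], [77.3, -1.3, 9.4], [82.5, -0.5, 9.0], [87.8, -1.4, 8.1], [93.0, -3.3, 10.8], [98.2, -0.2, 12.2], [103.4, -1.2, 12.3], [108.7, -0.9, 12.3], [113.9, -1.2, 11.8], [119.1, -2.2, 10.8]]
side [244 199  38  19 253]
((261.9010314941406, 209.82626342773438), (38.2481689453125, 9.113706588745117), 24.304550170898438)
[[118.3, -0.9, 9.5], [110.8, -1.3, 10.1], [102.9, -0.3, 10.1], [95.4, -0.7, 9.5], [88.0, -1.1, 6.4], [80.4, -1.0, 6.7], [72.7, 0.0, 6.7], [65.2, 0.1, 6.4], [58.2, -1.6, 6.4], [50.3, 0.2, 6.7], [43.4, -1.8, 5.4], [35.9, -1.4, 6.4], [28.3, -0.4, 6.4], [21.1, -1.1, 6.4], [13.6, -0.2, 6.4], [6.7, -1.9, 6.4], [-0.8, -0.9, 6.4], [-7.8, -2.1, 5.4], [-14.4, -4.6, 5.1]]
```

Emit:
{"api": "step_arm", "payload": {"plan": [[[-0.165,0.082,0.01],[0,0,0.025]],[[-0.165,0.082,0.01],[0,0,0.025]],[[-0.165,0.082,0.01],[0,0,0.025]],[[-0.165,0.082,0.01],[0,0,0.025]],[[-0.165,0.082,0.01],[0,0,0.025]]], "gripper": 60}}

```text
clock: 6.3
ee_pos: [0.5513, 0.0639, 0.1977]
tcp_rot: [0.54, 0.842, -0.001, -0.001]
wrist_force: [-0.7, 0.8, -0.1]
grip_width: 0.6
```

```bash
python3 - <<'E'
from h import *
from bench import manip
st=manip.observe();print(st["ee_pos"],tobox(st["ee_pos"]),st["joint_positions"],st["qd"])
print(delta(st,bx(.025,-.0008,.031),down(24.8)))
E
```

```text
[0.55132252 0.06392639 0.19766857] [ 0.02164462 -0.0006625   0.19766857] [-2.29808994e-02  1.24738935e-01  1.53445587e+00 -6.90013906e-04
  1.48558605e+00 -4.52907086e-01] [ 0.0488394  -0.05761218  0.05236242  0.01399387  0.02009892  0.0432422 ]
(array([0.0032, 0.0007, 0.1667]), array([-0.0032, -0.0008, -0.0029]))
```

Emit:
{"api": "step_arm", "payload": {"plan": [[[0,0,0.04],[0,0,0]],[[0,0,0.07],[0,0,0]],[[0,0,0.1],[0,0,0]],[[0,0,0.1],[0,0,0]],[[0,0,0.1],[0,0,0]]]}}

```text
clock: 6.8
ee_pos: [0.5491, 0.0669, 0.1005]
tcp_rot: [0.539, 0.843, -0.0, -0.0]
wrist_force: [-0.2, -0.4, 1.1]
grip_width: 0.604
```

```bash
python3 - <<'E'
from h import *
from bench import manip
c=manip.camera("side");np.savez("side3.npz",**c)
crop(c["pixels"],200,120,170,130,4,"pics/k3.png")
st=manip.observe();print(st["ee_pos"],tobox(st["ee_pos"]),st["joint_positions"],st["qd"])
print(delta(st,bx(.025,-.0008,.031),down(24.8)))
E
```

```text
[0.54976722 0.06683826 0.10146467] [ 0.02494033 -0.00047203  0.10146467] [-1.80887485e-02  1.85012639e-01  1.66644135e+00 -9.23509847e-05
  1.28934841e+00 -4.51273538e-01] [-0.00186681 -0.01203979 -0.01399381  0.00091869 -0.0030942  -0.0006175 ]
(array([0.0001, 0.0003, 0.0705]), array([0.0007, 0.0004, 0.0004]))
```

View pics/k3.png

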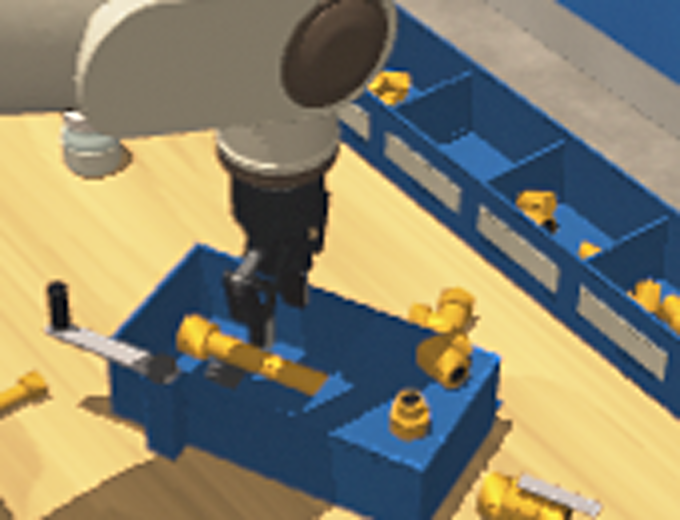

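The fingers straddle the tube at about (262,330), and the keeper bar stays clear at the left, with its knob at (58,305). I'm going down and closing.

Emit:
{"api": "step_arm", "payload": {"plan": [[[0,0,0.02],[0,0,0]],[[0,0,0.04],[0,0,0]],[[0,0,0.06],[0,0,0]],[[0,0,0.07],[0,0,0]],[[0,0,0.07],[0,0,0]]]}}

```text
clock: 7.35
ee_pos: [0.5495, 0.0667, 0.0304]
tcp_rot: [0.539, 0.843, -0.0, -0.0]
wrist_force: [-0.1, -0.7, -0.4]
grip_width: 0.599
```

Emit:
{"api": "step_arm", "payload": {"plan": [[[0,0,0],[0,0,0]],[[0,0,0],[0,0,0]],[[0,0,0],[0,0,0]],[[0,0,0],[0,0,0]],[[0,0,0],[0,0,0]]], "gripper": 0}}

```text
clock: 7.85
ee_pos: [0.5501, 0.0666, 0.0318]
tcp_rot: [0.539, 0.843, 0.0, 0.001]
wrist_force: [-4.0, -0.5, 8.5]
grip_width: 0.237
```

```bash
cat > tilt.py <<'E'
from h import *
from bench import manip
st=manip.observe()
r0=R.from_quat(st["tcp_rot"]); e=st["ee_pos"]
print("tcp",e,"box",tobox(e).round(4),"F",st["wrist_force"].round(1),"T",st["wrist_torque"].round(2),"g",st["grip_width"],"clk",st["clock"],"q",st["joint_positions"].round(2))
M=r0.as_matrix(); bxs=np.array([c_,s_,0]); 
print("tool x in box/z:",M[:,0]@bxs,M[2,0]," tool x=+-tube dir")
E
python3 tilt.py; python3 - <<'E'
from h import *
from bench import manip
st=manip.observe()
# tilt about saddle pivot line (box x=-62, z=50): rotate nut up => about box -y
ax=np.array([s_,-c_,0]) # -y box = (s,-c)
piv=bx(-.062,-.0008,.050); r0=R.from_quat(st["tcp_rot"])
for d in (4,8,12,16,20,22,24):
    Q=R.from_rotvec(ax*np.radians(d)); p=piv+Q.apply(st["ee_pos"]-piv)+[0,0,.002]
    print(d,delta(st,p,Q*r0), tobox(piv+Q.apply(bx(.12,0,.05)-piv)).round(3))
E
```

```text
tcp [0.55010654 0.06659852 0.03176625] box [ 0.0246 -0.0007  0.0318] F [-4.  -0.5  8.5] T [-0.16  0.52  0.  ] g 0.2374153835906226 clk 7.85 q [-0.02  0.26  1.73 -0.    1.15 -0.45]
tool x in box/z: 0.9999995088257707 -0.0009625226298581575  tool x=+-tube dir
4 (array([ 0.0011,  0.    , -0.0081]), array([-0.    ,  0.0698,  0.0001])) [0.12  0.    0.063]
8 (array([ 0.0017,  0.    , -0.0142]), array([-0.    ,  0.1396,  0.0002])) [0.118 0.    0.075]
12 (array([ 0.0019,  0.    , -0.0204]), array([-0.    ,  0.2094,  0.0003])) [0.116 0.    0.088]
16 (array([ 0.0016,  0.    , -0.0266]), array([-1.000e-04,  2.793e-01,  4.000e-04])) [0.113 0.    0.1  ]
20 (array([ 0.001 ,  0.    , -0.0327]), array([-1.000e-04,  3.491e-01,  5.000e-04])) [0.109 0.    0.112]
22 (array([ 0.0005,  0.0001, -0.0358]), array([-1.00e-04,  3.84e-01,  6.00e-04])) [0.107 0.    0.118]
24 (array([-0.0001,  0.0001, -0.0388]), array([-1.000e-04,  4.189e-01,  6.000e-04])) [0.104 0.    0.124]
```

Emit:
{"api": "step_arm", "payload": {"plan": [[[0,0,-0.003],[0,0,0]],[[0.001,0,-0.008],[0,0.07,0]],[[0.002,0,-0.014],[0,0.14,0]],[[0.002,0,-0.0205],[0,0.21,0]],[[0.0015,0,-0.0265],[0,0.28,0]]]}}

```text
clock: 8.35
ee_pos: [0.5492, 0.068, 0.0579]
tcp_rot: [0.533, 0.834, 0.076, -0.118]
wrist_force: [0.3, -0.7, -2.2]
grip_width: 0.24
```

```bash
python3 tilt.py
```

```text
tcp [0.54922765 0.06801409 0.05787295] box [ 0.0262 -0.0005  0.0579] F [ 0.3 -0.7 -2.2] T [-0.41 -0.17  0.05] g 0.23989663291193922 clk 8.35 q [-0.15  0.3   1.64  0.24  1.36 -0.66]
tool x in box/z: 0.9604704066095279 0.27838045213845547  tool x=+-tube dir
```

```bash
python3 - <<'E'
from h import *
from bench import manip
st=manip.observe()
ax=np.array([s_,-c_,0]); piv=bx(-.062,-.0008,.052); r0=R.from_quat(st["tcp_rot"])
for d in (2,5):
    Q=R.from_rotvec(ax*np.radians(d)); p=piv+Q.apply(st["ee_pos"]-piv)
    print(d,delta(st,p,Q*r0))
E
```

```text
2 (array([ 0.0006,  0.    , -0.003 ]), array([-0.    ,  0.0349,  0.    ]))
5 (array([ 0.0013,  0.    , -0.0076]), array([-0.0001,  0.0873,  0.0001]))
```

Emit:
{"api": "step_arm", "payload": {"plan": [[[0.0005,0,-0.003],[0,0.035,0]],[[0.001,0,-0.0075],[0,0.087,0]],[[0.001,0,-0.0075],[0,0.087,0]],[[0.001,0,-0.0075],[0,0.087,0]],[[0.001,0,-0.0075],[0,0.087,0]]]}}

```text
clock: 8.85
ee_pos: [0.5492, 0.0672, 0.0642]
tcp_rot: [0.53, 0.829, 0.098, -0.153]
wrist_force: [-0.3, -2.1, -2.1]
grip_width: 0.238
```

```bash
python3 tilt.py; python3 - <<'E'
from h import *
from bench import manip
for n in("side","top"):
    c=manip.camera(n); np.savez(f"{n}4.npz",**c)
a=cv2.resize(load("top",4)["pixels"][115:255,170:310],None,fx=2.8,fy=2.8);b=cv2.resize(load("side",4)["pixels"][135:275,210:350],None,fx=2.8,fy=2.8)
cv2.imwrite("pics/k4.png",np.hstack([a,b]))
c=load("side",4); st=manip.observe(); M=R.from_quat(st["tcp_rot"]).as_matrix()
g=st["ee_pos"]-.019*M[:,2]; nut=g+.095*M[:,0]; pl=g-.145*M[:,0]
print(tobox(nut),tobox(pl),(proj(c,[nut,pl])-[210,135])*2.8+[392,0])
E
```

```text
tcp [0.54922426 0.06716697 0.06419191] box [ 0.0255 -0.0001  0.0642] F [-0.3 -2.1 -2.1] T [-0.73 -0.34  0.04] g 0.2380399246042896 clk 8.85 q [-0.19  0.33  1.61  0.3   1.43 -0.7 ]
tool x in box/z: 0.9340424195859373 0.35716182287989123  tool x=+-tube dir
[ 1.07527123e-01 -9.26528816e-05  1.16014740e-01] [-0.11658956 -0.00025526  0.03015623] [[498.43243856 153.97709662]
 [660.9014396  267.52168475]]
```

View pics/k4.png

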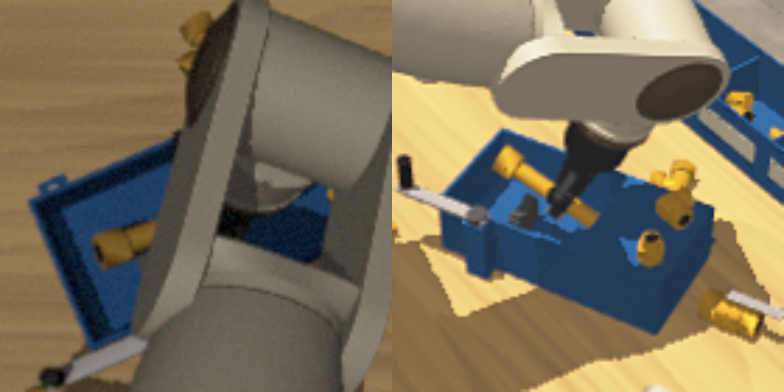

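The nut end shows at (500,160), where the projection puts it (498,154). It stands about 116 mm above the bench, and the plain end is still inside at about 30 mm. I'm drawing the tube out along its axis.

Emit:
{"api": "step_arm", "payload": {"plan": [[[0.01,0,0],[0,0,0]],[[0.03,0,0],[0,0,0]],[[0.05,0,0],[0,0,0]],[[0.065,0,0],[0,0,0]],[[0.07,0,0],[0,0,0]]]}}

```text
clock: 9.45
ee_pos: [0.5211, 0.1282, 0.0903]
tcp_rot: [0.529, 0.829, 0.098, -0.154]
wrist_force: [0.4, -0.1, -3.1]
grip_width: 0.239
```

```bash
cat >> tilt.py <<'E'
g=e-.019*M[:,2]; print("nut,plain box:",tobox(g+.095*M[:,0]).round(3),tobox(g-.145*M[:,0]).round(3))
E
python3 tilt.py
```

```text
tcp [0.52109177 0.1282145  0.0903008 ] box [ 0.0927 -0.0002  0.0903] F [ 0.4 -0.1 -3.1] T [-0.33 -0.17  0.03] g 0.23892502506010652 clk 9.45 q [-0.09  0.25  1.66  0.32  1.43 -0.61]
tool x in box/z: 0.9334398860303423 0.35872784246531864  tool x=+-tube dir
nut,plain box: [0.175 0.    0.142] [-0.049 -0.     0.056]
```

Emit:
{"api": "step_arm", "payload": {"plan": [[[0.015,0,0],[0,0,0]],[[0.03,0,0],[0,0,0]],[[0.045,0,0],[0,0,0]],[[0.05,0,0],[0,0,0]],[[0.05,0,0],[0,0,0]]]}}

```text
clock: 9.95
ee_pos: [0.5022, 0.1693, 0.1077]
tcp_rot: [0.529, 0.829, 0.098, -0.153]
wrist_force: [0.7, -0.5, -3.4]
grip_width: 0.238
```

```bash
python3 tilt.py; python3 - <<'E'
from h import *
from bench import manip
st=manip.observe();r0=R.from_quat(st["tcp_rot"])
print("up 0.15:",r0.inv().apply([0,0,.15]))
E
```

```text
tcp [0.50216979 0.16932075 0.10772911] box [ 0.1379 -0.0003  0.1077] F [ 0.7 -0.5 -3.4] T [-0.24 -0.11 -0.01] g 0.2377271841658935 clk 9.95 q [-0.02  0.2   1.68  0.33  1.43 -0.53]
tool x in box/z: 0.9335481255158864 0.3584499189125977  tool x=+-tube dir
nut,plain box: [ 0.22 -0.    0.16] [-0.004 -0.     0.073]
up 0.15: [ 5.37674878e-02  7.57768738e-05 -1.40032323e-01]
```

Emit:
{"api": "step_arm", "payload": {"plan": [[[0.007,0,-0.019],[0,0,0]],[[0.018,0,-0.047],[0,0,0]],[[0.03,0,-0.08],[0,0,0]],[[0.04,0,-0.105],[0,0,0]],[[0.048,0,-0.126],[0,0,0]]]}}

```text
clock: 10.45
ee_pos: [0.5029, 0.1678, 0.2436]
tcp_rot: [0.53, 0.828, 0.098, -0.153]
wrist_force: [1.0, -0.3, -4.0]
grip_width: 0.236
```

Emit:
{"api": "step_arm", "payload": {"plan": [[[0,0,0],[0,0,0]],[[0,0,0],[0,0,0]],[[0,0,0],[0,0,0]],[[0,0,0],[0,0,0]],[[0,0,0],[0,0,0]]]}}

```text
clock: 10.95
ee_pos: [0.5024, 0.1683, 0.2413]
tcp_rot: [0.53, 0.828, 0.098, -0.154]
wrist_force: [-0.2, -0.5, -3.9]
grip_width: 0.238
```

```bash
python3 tilt.py; python3 - <<'E'
from h import *
from bench import manip
for n in("side","top"):
    c=manip.camera(n); np.savez(f"{n}5.npz",**c)
a=cv2.resize(load("top",5)["pixels"][115:255,170:310],None,fx=2.8,fy=2.8);b=cv2.resize(load("side",5)["pixels"][135:275,210:350],None,fx=2.8,fy=2.8)
cv2.imwrite("pics/k5.png",np.hstack([a,b]))
c=load("side",5); st=manip.observe(); M=R.from_quat(st["tcp_rot"]).as_matrix()
g=st["ee_pos"]-.019*M[:,2]; nut=g+.095*M[:,0]; pl=g-.145*M[:,0]
print((proj(c,[nut,pl])-[210,135])*2.8+[392,0],st["qd"].round(4))
E
```

```text
tcp [0.50236082 0.16827096 0.24133237] box [0.1369 0.     0.2413] F [-0.2 -0.5 -3.9] T [-0.26 -0.15 -0.01] g 0.2383536484668998 clk 10.95 q [-0.02  0.11  1.5   0.33  1.69 -0.45]
tool x in box/z: 0.9332441990511069 0.35924244545450335  tool x=+-tube dir
nut,plain box: [ 0.219 -0.     0.293] [-0.005  0.     0.207]
[[410.16220863   7.9059449 ]
 [580.64742435 126.33714388]] [-0.0003 -0.0036 -0.0071 -0.0015  0.0008  0.0005]
```

View pics/k5.png

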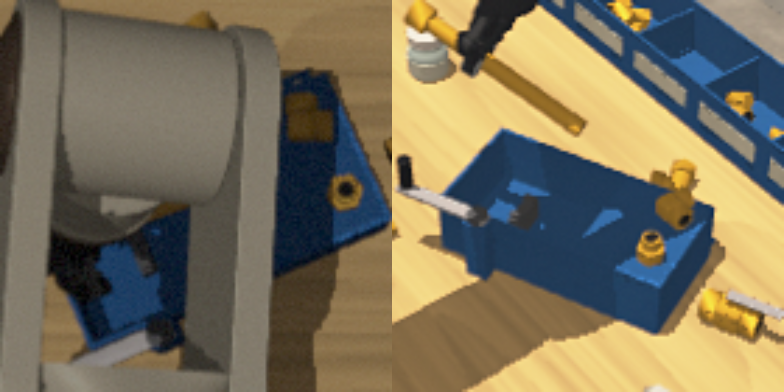

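The side view shows the tube held clear of the box, with its nut at (418,15) and plain end at (578,127), as projected. The box is empty, the keeper is open, and the elbow and coupling have not moved.

```bash
python3 - <<'E'
from bench import manip
print(manip.hand_in())
E
```

```text
the job is handed in; nothing more can be done
None
```

I opened the keeper, drew the tube out of the box, and handed the job in at about 11 s with the tube held still above it. The hand-in reports no verdict.

- **Keeper:** I gripped the knob and swung it about 89° until a side force of roughly 20 N showed it was against the stop. The last picture shows it still open.
- **Tube:** I gripped it in the mouth and tipped it about 21°. That put the nut end at about 116 mm and left the plain end inside at about 30 mm. I then drew it 120 mm along its axis and lifted it.
- **Last checks:** From the arm's pose, the nut end is about 293 mm above the bench and the plain end about 207 mm. The side picture agrees within about 4 mm. The arm was still, the gripper was stopped on the tube, and the wrist carried about 4 N, about the tube's weight.
- **Other parts:** The elbow, coupling and ball valve look unmoved in the last picture, and so does the tee as far as it shows beside the arm. I did not look again at the wrench and the short nipple, but the arm was never low near them. The jar, partly hidden behind the held tube, was not checked closely.
- **Disagreements:** The knob's radius came out at 103 mm from my hinge estimate instead of 100 mm. I take that as a hinge or calibration error of about 3 mm, and it caused a side force of up to about 20 N on the arc. The box corners from the two views differed by up to 7 mm, but the tube's measured axis then matched the fitted box to about 1 mm.

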